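# Bleed the spray gun and unhitch the sprayer trolley

### The job

The paint-sprayer trolley has to be freed from its ball dock on the bench. First bleed the line: squeeze the orange trigger of the spray gun in its stand all the way, keep it squeezed for about a second, then let go of the gun altogether so the trigger springs back. Then pull the red hitch latch sideways, all the way towards the yellow fin, lift the blue tongue so that its coupler is at least 5 cm higher than it sat on the ball, and finish while still holding the tongue raised and still; leave the bottle, tin and jar where they stand.

Things in the scene. Friction and masses are not known exactly. Their poses are not given: they have to be found in the camera images.
- rig: Fixed sprayer trolley with dock, tongue and latch; it cannot roll. Origin on the bench (z = 0) straight below the hitch ball's centre (steel, 40 mm, centre 90 mm up); x points level from ball to trolley (within 15 degrees of the robot's x), y to the left, z up. Trolley (green motor, silver pump, black wheels, 180 mm high) spans x 230 to 580 mm, y -120 to 120 mm; dock plate 100 x 70 mm.
- latch (a joint): Travel of the red latch, m: 0 = sprung home (locked, steel pawl under the ball), 0.014 = fully pulled. It slides along +y of rig: the red tab moves towards the yellow fin. Spring 3.6 N at 0, 7.8 N at 0.014; the pawl clears the ball from about 0.009 on. Springs back when let go.
- tongue: The blue tongue with its coupler; origin at the ball centre when hitched (90 mm above the bench), axes then as rig. Hinges about rig's y axis at x = 240 mm, 90 mm up, so this end rises, swinging slightly towards the trolley, up to 190 mm. 0.8 kg, about 5 N to lift here; falls back when let go, locked unless the latch is pulled. Coupler 74 x 50 mm, top 112 mm up (straps 118).
- fixed_fin (a point): Point in the yellow upright fin fixed on the coupler: 24 mm (x) by 8 mm thick (y), centre plane 24 mm to the +y side of the tongue's middle, 10 mm from the ball centre towards the hinge (x = 10 mm of rig). It stands from 112 to 165 mm above the bench with the tongue down; this point is 145 mm up.
- latch_tab (a point): Point in the latch's red upright tab, facing the yellow fin and of its size and height: 8 mm thick, centre plane 24 mm to the -y side when home, x = 10 mm, 145 mm up with the tongue down. Over their outer faces tab and fin measure 56 mm with the latch home, 42 mm fully pulled (inner 40 and 26 mm): one pinch over both pulls the latch and holds the tongue.
- gun: Spray gun clamped handle-up in a fixed grey bench stand (plate 160 x 100 mm). Origin on the bench under the middle of the grip; x level towards the brass muzzle (within 25 degrees of the robot's x), y left, z up. Barrel along x, 75 mm up; clamp tops 92 mm up. Black upright grip 26 x 26 mm, 83 to 195 mm above the bench; the orange trigger stands in front (+x) of it.
- gun_grip (a point): Middle line of the black grip, 165 mm above the bench.
- trigger (a joint): Trigger angle, rad: 0 = released, 0.28 = fully squeezed (stop). It hinges about y of gun at x = 36 mm, 95 mm above the bench; its top swings towards the grip (-x). Spring: about 3 N at the pad when released, 8 N fully squeezed; springs back when let go.
- trigger_pad (a point): Point in the orange trigger, 70 mm above its hinge (165 mm above the bench), at x = 40 mm of gun when released. The trigger is 8 mm thick (x), 18 mm wide (y), its tip 185 mm above the bench. At this height grip and trigger measure 57 mm over their outer faces released, about 38 mm fully squeezed (trigger's front face then at x = 25 mm, the grip's back face always at x = -13 mm).
- blue_bottle: Bystander: blue plastic bottle, 66 mm across, 170 mm high, origin at the centre of its underside. Must stay where it is.
- paint_tin: Bystander: steel paint tin with paper label, 90 mm across, 100 mm high, origin at the centre of its underside. Must stay where it is.
- small_jar: Bystander: orange jar with white cap, 56 mm across, 65 mm high, origin at the centre of its underside. Must stay where it is.
Mind the look-alikes: they are no part of the job. Of the things that look like the gun, the largest one is meant.

How it is judged:
By the outcome, as a careful person would: the job done as asked, in the order asked, and still so for the second after the job is handed in, while the arm keeps its last pose, push and grip.
It also fails if it takes over 48 s, if anything falls off the work surface, if the arm or the gripper's body presses on something with over 40 N, if the wrist force passes 120 N, or if a joint passes its speed limit or range.

### The arm

A 7-joint arm with a two-finger parallel gripper is mounted at the origin on the work surface. World frame = base frame: x ahead of the robot, y to its left, z up, the work surface at z = 0. Lengths are in m, angles in rad, forces in N, time in s.
With the tool pointing down it reaches from about 0.4 to 0.85 m from the base axis. Payload 4.5 kg.
Tool frame: the origin (TCP) lies between the finger pads; the fingertips stand 11 mm ahead of it and the grasp point (between the pads) lies 8 mm behind it; z points along the fingers, x is the direction in which the jaws open and shut, and the axes are right-handed (so a half turn about z gives the same grasp; the last joint's range is limited). The gripper opens to 85 mm and grips with 20 to 120 N. Pads are 22 mm wide; open, the fingers measure 114 mm over their backs; the gripper's body (76 mm by 85 mm) begins 54 mm behind the grasp point. The pads swing forward as they close: fully open they stand 13 mm farther back than shut.
Start: joints at [-1.136, 0.689, -0.195, 1.565, 0.157, 0.902, -0.215], TCP at [0.244, 0.575, 0.242] pointing down, gripper open.
Joint ranges: [-3.01, 3.01], [-0.46, 2.08], [-1.47, 1.51], [0.13, 2.56], [-1, 4.14], [0.04, 2.09], [-2.66, 2.66]. Speed limits (rad/s): [2.57, 2.57, 3.14, 3.14, 3.14, 3.14, 3.14].

### API

Orientations are given as a unit quaternion [x, y, z, w].
In Python, from plant import observe, vision, job_done gives the robot as it stands. The module is installed in compiled form; this text tells all that it offers.
- The arm moves only by the tool apply_moves, never from a script. Its argument "targets" is one flat list of numbers, 5 for each row, row after row: the finger opening in cm, from 0 to 8.54, then the shift along the tool's x, y, z in cm, then the turn about the tool's z in rad. In form: [hand, tx, ty, tz, turn, hand, tx, ty, tz, turn, ...]. A call has exactly 8 rows; each row shifts and turns the commanded pose from where the row before left it, along the tool's axes as they then stand; what a row does not reach is not made up. A row lasts 1/8 s, in which the tool goes at most 62.5 mm and 10.7 degrees, less where a joint would pass 70% of its speed; a pose out of reach is approached as far as the arm can. A call with a gripper value outside its range is refused whole. The fingers move at their own pace and stop on an object; "newtons" is the grip in N (left out, the last holds). Time passes only in rows, so rows that do not move let the fingers close, or fill a call up. It gives the time, the measured TCP pose, the force and the opening at its end, in the units of the state.
- observe(): the state, without advancing time (a new reading comes with each control period).
- vision.grab_frame(name): name is "scene" or "top" or "wrist"; returns a dict with "image" (384x512x3 uint8, red, green, blue), "vfov" (degrees; the focal length in pixels is half the picture's height over the tangent of half this angle, whatever the lens; pixels are square), "cx", "cy" (the principal point, pixels), "R" (3x3) and "t" (3): a world point X has camera coordinates R X + t. Camera axes: x right, y down, z forward; pixel columns grow to the right and rows downward; lengths in m; the calibration is good to about 2 mm. A picture is of the moment at which its call begins. There is no depth.
- job_done(): hands the job in, once; it reports no verdict.
The state is a dict: "clock": time; "joint_pos": joint angles; "dq": joint speeds; "tau": joint torques, N m; "ee_pos": TCP position; "ee_rot": TCP orientation; "wrist_force": force on the tool from outside, world axes, zero at the start; "ft_torque": the same for the moment, N m; "width": finger opening in m.
Only numpy, scipy, OpenCV 4.12 (cv2) and the standard library are available. Lean on these libraries where they do the work, as an engineer would, in place of code of your own. Each camera call takes 0.05 s, during which the arm holds its last target.

## Working session

There is one attempt and no reset: what is moved stays moved. The work goes in short steps, Python scripts to look and compute and a tool call to move; the robot and the scene stay as the last step left them, time stands still between calls to the robot, and variables do not carry over. Pictures are saved under pics/ and viewed, and the job is handed in when it is done.

Besides the shell and the picture viewer there is one more tool, called after "Emit:" in YAML: its name, and indented under it one key for each argument. apply_moves: Moves the arm, as the interface text tells. Its arguments: {"type":"object","properties":{"targets":{"type":"array"},"newtons":{"type":"number"}},"required":["targets"]}

```bash
mkdir -p pics; cat > h.py <<'E'
import numpy as np, cv2
from plant import observe, vision, job_done
def grab(n,fn=None):
    f=vision.grab_frame(n)
    if fn: cv2.imwrite('pics/'+fn,cv2.cvtColor(f['image'],cv2.COLOR_RGB2BGR))
    return f
def save(f,fn):
    np.savez('pics/'+fn,image=f['image'],R=f['R'],t=f['t'],c=[f['vfov'],f['cx'],f['cy']])
def load(fn):
    z=np.load('pics/'+fn+'.npz');d={k:z[k] for k in ('image','R','t')};d['vfov'],d['cx'],d['cy']=z['c'];return d
def fl(f): return f['image'].shape[0]/2/np.tan(np.radians(f['vfov'])/2)
def proj(f,X):
    p=np.array(f['R'])@np.array(X,float)+np.array(f['t']);return np.array([f['cx']+fl(f)*p[0]/p[2],f['cy']+fl(f)*p[1]/p[2]])
def ray(f,u,v):
    R=np.array(f['R']);t=np.array(f['t']);d=R.T@np.array([(u-f['cx'])/fl(f),(v-f['cy'])/fl(f),1]);return -R.T@t,d/np.linalg.norm(d)
def atz(f,u,v,z):
    o,d=ray(f,u,v);return o+d*(z-o[2])/d[2]
def tri(*obs):
    A=np.zeros((3,3));b=np.zeros(3);L=[]
    for f,u,v in obs:
        o,d=ray(f,u,v);P=np.eye(3)-np.outer(d,d);A+=P;b+=P@o;L.append((o,P))
    X=np.linalg.solve(A,b);return X,[np.linalg.norm(P@(X-o)) for o,P in L]
E
python3 - <<'E'
from h import *
for n in('scene','top','wrist'):
    f=grab(n,n+'0.png');save(f,n+'0');print(n,f['vfov'],f['cx'],f['cy'],(-np.array(f['R']).T@f['t']).round(3))
s=observe();print({k:np.round(v,3) for k,v in s.items()})
E
```

```text
scene 51.69402588755753 253.01376159260212 188.91102457237835 [1.442 0.146 1.131]
top 56.918834871116744 257.72306284173436 195.25048543479468 [0.389 0.008 1.15 ]
wrist 58.99071332646637 258.0685840367859 199.31454479847454 [0.168 0.607 0.372]
{'clock': np.float64(0.15), 'joint_pos': array([-1.136,  0.69 , -0.195,  1.566,  0.157,  0.903, -0.215]), 'dq': array([ 0.   , -0.001,  0.001, -0.004,  0.   , -0.   , -0.001]), 'tau': array([-2.0000e-03, -5.3993e+01, -1.2690e+00, -1.5872e+01,  9.0000e-03,
        6.0000e-03,  0.0000e+00]), 'ee_pos': array([0.244, 0.575, 0.242]), 'ee_rot': array([ 0.834,  0.552, -0.001,  0.   ]), 'wrist_force': array([ 1.083,  0.121, -0.555]), 'ft_torque': array([0.051, 0.029, 0.062]), 'width': np.float64(0.085)}
```

View pics/scene0.png

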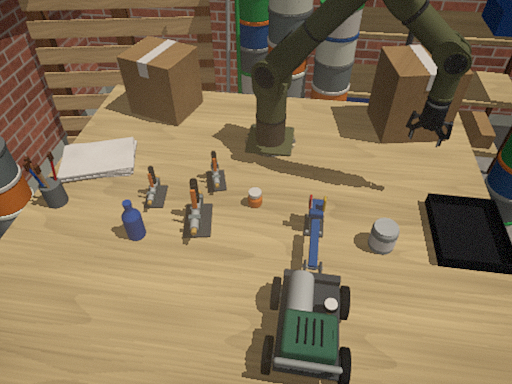

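View pics/top0.png

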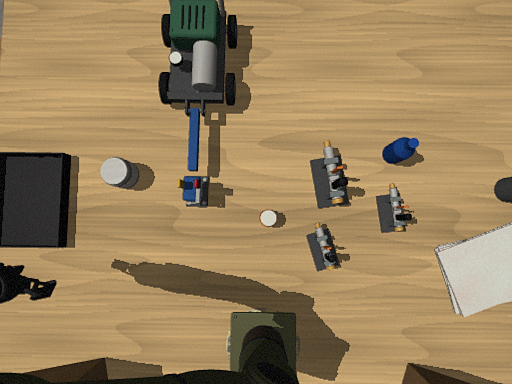

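View pics/wrist0.png

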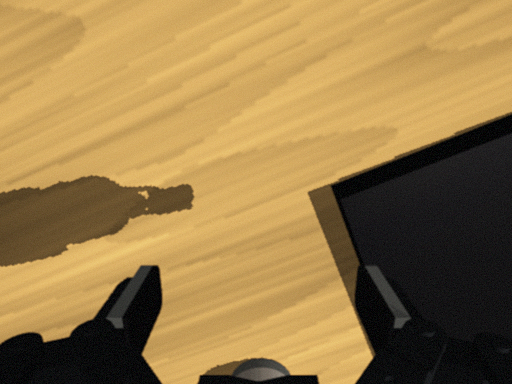

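Three gun-like things in the top view: (330,178), (395,210) and (323,247). The one at (330,178), which is (197,212) in the scene view, has the largest plate and body, so it fits "largest". I'll confirm with enlarged crops.

```bash
python3 - <<'E'
from h import *
def crop(n,x0,x1,y0,y1,k,fn):
    im=cv2.imread('pics/'+n)[y0:y1,x0:x1];cv2.imwrite('pics/'+fn,cv2.resize(im,None,fx=k,fy=k,interpolation=cv2.INTER_CUBIC))
crop('top0.png',300,420,130,275,4,'c_gun_top.png')
crop('scene0.png',140,240,160,245,7,'c_gun_sc.png')
crop('top0.png',170,220,95,215,5,'c_rig_top.png')
crop('scene0.png',280,350,185,275,6,'c_rig_sc.png')
f=load('top0')
for n,u,v in(('big',328,181),('b',394,212),('c',322,250)): print(n,atz(f,u,v,0.0))
E
```

```text
big [ 0.52286928 -0.2056626   0.        ]
b [ 0.4243655  -0.41800501  0.        ]
c [ 0.29976535 -0.1857833   0.        ]
```

View pics/c_gun_top.png

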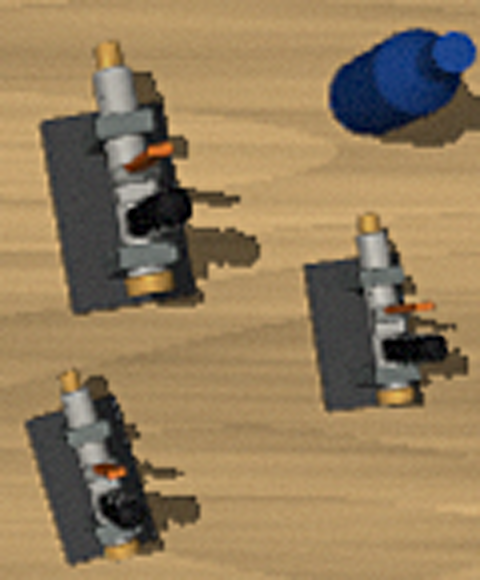

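View pics/c_gun_sc.png

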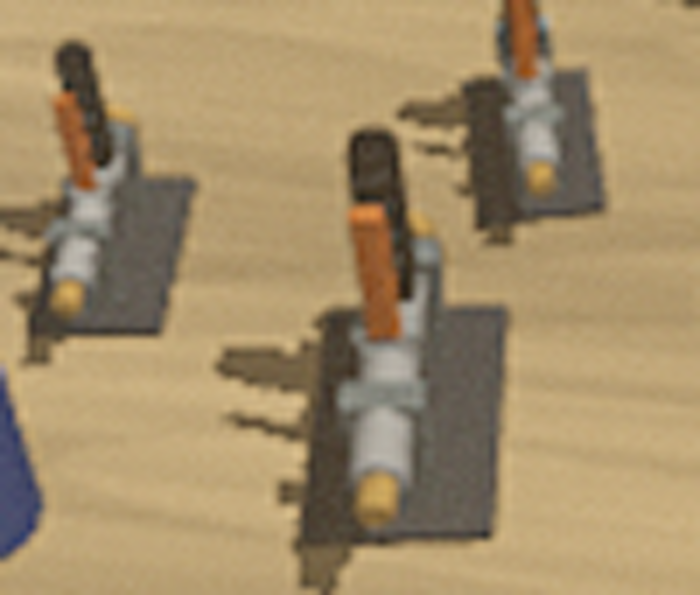

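View pics/c_rig_top.png

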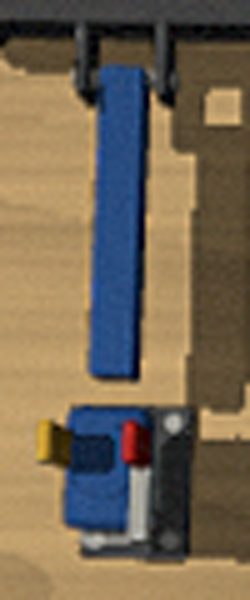

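View pics/c_rig_sc.png

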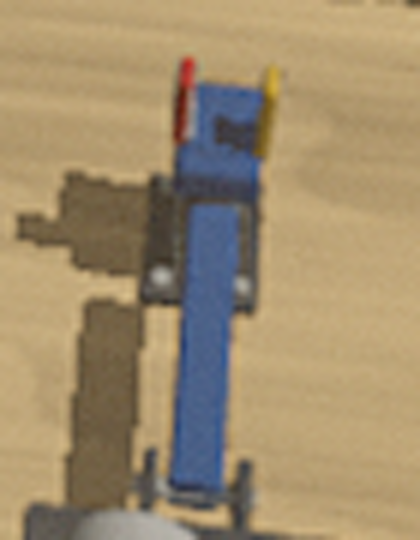

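The crops confirm it: the gun at top (330,178) is clearly the largest. The rig has its red tab at top (196,183) and its yellow fin at (179,183). Now triangulating.

```bash
python3 - <<'E'
from h import *
T=load('top0');S=load('scene0')
def ct(x,y):return T,300+x/4,130+y/4
def cs(x,y):return S,140+x/7,160+y/7
def rt(x,y):return T,170+x/5,95+y/5
def rs(x,y):return S,280+x/6,185+y/6
def P(n,a,b,z):
    X,e=tri(a,b);print(n,X.round(4),np.round(e,4),'topz',atz(*a,z).round(4),'scz',atz(*b,z).round(4))
P('griptop',ct(178,206),cs(374,143),.195)
P('trigtip',ct(172,149),cs(367,209),.185)
P('muzzle',ct(107,43),cs(378,500),.075)
print('rear',atz(*ct(150,285),.075))
for x,y in((40,122),(75,312),(200,295)):print('plate',atz(*ct(x,y),.005))
for x,y in((300,535),(492,538),(507,310)):print('plateS',atz(*cs(x,y),.005))
P('fin',rt(44,442),rs(271,72),.165)
P('tab',rt(129,442),rs(187,62),.165)
print('tongue end hinge',atz(*rt(123,67),.1),atz(*rt(115,378),.1))
E
```

```text
griptop [ 0.4995 -0.213   0.1898] [0.0021 0.0021] topz [ 0.4993 -0.2139  0.195 ] scz [ 0.5049 -0.2088  0.195 ]
trigtip [ 0.5391 -0.2086  0.1843] [0.0039 0.0039] topz [ 0.5397 -0.2124  0.185 ] scz [ 0.5402 -0.2042  0.185 ]
muzzle [ 0.6363 -0.1861  0.084 ] [0.0005 0.0005] topz [ 0.6384 -0.1883  0.075 ] scz [ 0.6294 -0.1885  0.075 ]
rear [ 0.45269651 -0.22027572  0.075     ]
plate [ 0.58888782 -0.1464019   0.005     ]
plate [ 0.43436911 -0.17470509  0.005     ]
plate [ 0.44920728 -0.27531362  0.005     ]
plateS [ 0.60351841 -0.24458726  0.005     ]
plateS [ 0.59141559 -0.1464091   0.005     ]
plateS [ 0.4344577 -0.1738694  0.005    ]
fin [0.4925 0.2414 0.1663] [0.0005 0.0005] topz [0.4926 0.2422 0.165 ] scz [0.4914 0.2411 0.165 ]
tab [0.4928 0.1939 0.1677] [0. 0.] topz [0.4931 0.1945 0.165 ] scz [0.4902 0.1941 0.165 ]
tongue end hinge [0.72861512 0.216038   0.1       ] [0.53840262 0.21611844 0.1       ]
```

Emit:
apply_moves:
  targets: [8.5,-2.1,3.6,-0.8,0,8.5,-2.1,3.6,-0.8,0,8.5,-2.1,3.6,-0.8,0,8.5,-2.1,3.6,-0.6,0,8.5,-2.1,3.6,-0.6,0,8.5,-2.1,3.6,-0.6,0,8.5,-2.1,3.6,0,0,8.5,-2.1,3.6,0,0]
  newtons: 30

```text
clock: 1.15
ee_pos: [0.4441, 0.3072, 0.2842]
ee_rot: [0.834, 0.552, -0.0, 0.0]
wrist_force: [0.5, -0.1, -0.1]
width: 0.085
```

Emit:
apply_moves:
  targets: [8.5,-4.9,2.8,0,0,8.5,-4.9,2.8,0,0,8.5,-4.9,2.8,0,0,8.5,-4.9,2.8,0,0,8.5,-4.9,2.8,0,0,8.5,-4.9,2.8,0,0,8.5,-4.9,2.8,0,0,8.5,-4.9,2.8,0,0]

```text
clock: 2.15
ee_pos: [0.4967, -0.1417, 0.2842]
ee_rot: [0.834, 0.552, 0.0, -0.0]
wrist_force: [0.8, 0.6, -0.3]
width: 0.0851
```

Emit:
apply_moves:
  targets: [8.5,0,0,0,0.165,8.5,0,0,0,0.165,8.5,0,0,0,0.165,8.5,0,0,0,0.165,8.5,0,0,0,0.165,8.5,0,0,0,0.165,8.5,0,0,0,0,8.5,0,0,0,0]

```text
clock: 3.15
ee_pos: [0.4967, -0.1398, 0.2842]
ee_rot: [0.996, 0.091, -0.0, -0.0]
wrist_force: [-0.2, 0.8, -0.2]
width: 0.0848
```

```bash
python3 - <<'E'
from h import *
f=grab('wrist','w1.png');save(f,'w1')
s=observe();print(s['joint_pos'].round(3),s['ee_pos'])
for n,z,x in(('grip',.195,0),('trig',.185,.041)):
    c,sn=np.cos(np.radians(10.2)),np.sin(np.radians(10.2));print(n,proj(f,[.4995+x*c,-.212+x*sn,z]))
E
```

```text
[ 0.152  0.489  0.051  1.845 -0.033  0.808  0.402] [ 0.49671319 -0.13981437  0.28419289]
grip [244.87945867 298.29377967]
trig [297.47024275 290.92595863]
```

View pics/w1.png

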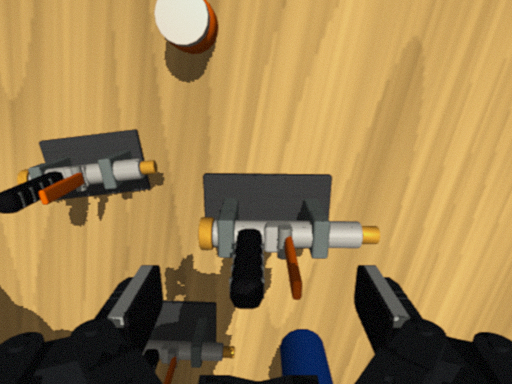

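```bash
python3 - <<'E'
from h import *
im=cv2.imread('pics/w1.png')[200:320,190:390];cv2.imwrite('pics/w1c.png',cv2.resize(im,None,fx=4,fy=4,interpolation=cv2.INTER_CUBIC))
f=load('w1');print(-f['R'].T@f['t'])
E
```

```text
[ 0.48135809 -0.05954445  0.41505629]
```

View pics/w1c.png

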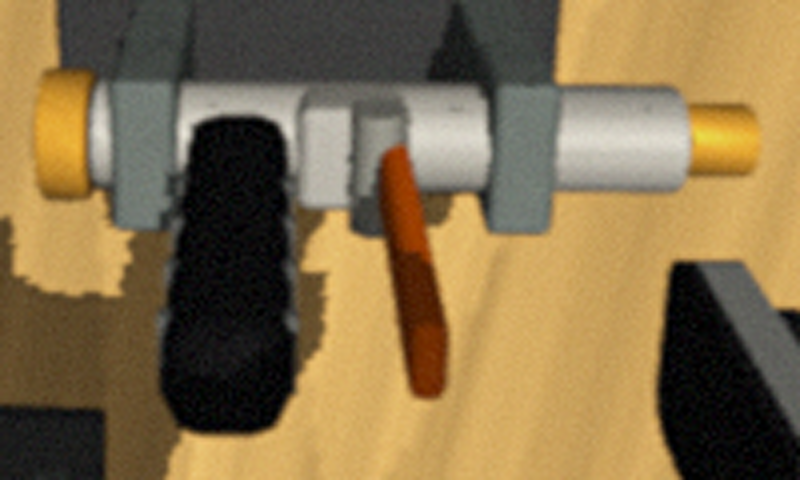

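```bash
python3 - <<'E'
from h import *
f=load('w1')
g=atz(f,247,296,.195);t=atz(f,297.5,290.7,.185);m=atz(f,190+760/4,200+139/4,.075);r=atz(f,190+38/4,200+134/4,.075)
print(g,t,m,r,np.degrees(np.arctan2(*(m-r)[1::-1])))
yaw=np.radians(10.4);R=np.array([[np.cos(yaw),-np.sin(yaw)],[np.sin(yaw),np.cos(yaw)]])
for G in(g[:2],np.array([.4995,-.212])):
    print('trig in gun',R.T@(t[:2]-G))
    s=observe()['ee_pos'];d=G+R@[.0155,0]-s[:2];print('d in gun axes',R.T@d, 'z to .157',s[2]-.157)
E
```

```text
[ 0.50073308 -0.20970833  0.195     ] [ 0.53983003 -0.20453391  0.185     ] [ 0.64116591 -0.18799412  0.075     ] [ 0.446506   -0.22242382  0.075     ] 10.030230695519087
trig in gun [ 0.03938873 -0.00196834]
d in gun axes [ 0.00683665 -0.06947137] z to .157 0.12719288591325564
trig in gun [4.10152415e-02 6.30852553e-05]
d in gun axes [ 0.00521014 -0.07150279] z to .157 0.12719288591325564
```

Emit:
apply_moves:
  targets: [8.5,0.3,3.5,0,0,8.5,0.3,3.5,0,0,8.5,0,0,2,0,8.5,0,0,2,0,8.5,0,0,2,0,8.5,0,0,0,0,8.5,0,0,0,0,8.5,0,0,0,0]

```text
clock: 4.2
ee_pos: [0.5158, -0.2079, 0.2252]
ee_rot: [0.996, 0.09, 0.001, 0.0]
wrist_force: [0.1, -0.6, -0.2]
width: 0.0852
```

```bash
python3 - <<'E'
from h import *
f=grab('wrist','w2.png');save(f,'w2');f=grab('scene','s2.png');
im=cv2.imread('pics/s2.png')[120:260,130:270];cv2.imwrite('pics/s2c.png',cv2.resize(im,None,fx=4,fy=4,interpolation=cv2.INTER_CUBIC))
E
```

```text
(no output)
```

View pics/w2.png

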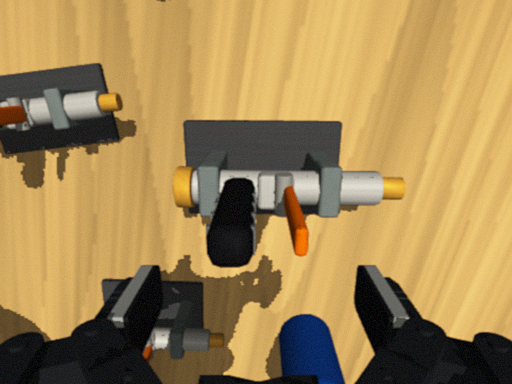

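View pics/s2c.png

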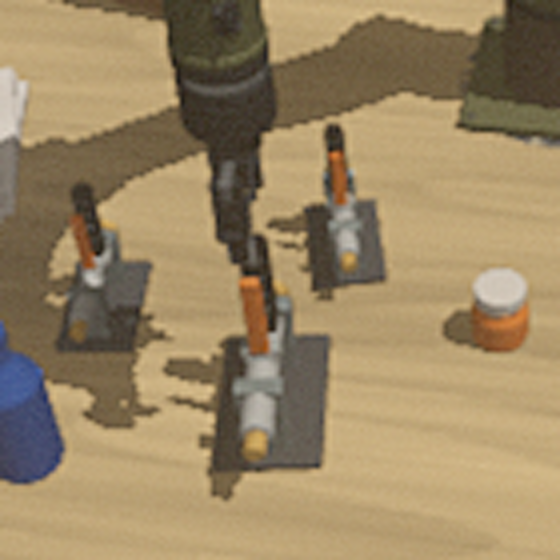

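```bash
python3 - <<'E'
from h import *
f=load('w2');S=load('scene0');p=observe()['ee_pos'];print(p)
yaw=np.radians(10.3);x=np.array([np.cos(yaw),np.sin(yaw),0])
for k in(-.0425,0,.0425):
  for dz in (0,-.011,.013):
    q=p+x*k+[0,0,dz];print(k,dz,proj(f,q).round(1),(proj(S,q)-[130,120])*4)
print('grip',proj(f,[.5002,-.211,.195]),(proj(S,[.5002,-.211,.195])-[130,120])*4)
print('trig',proj(f,[.5405,-.2045,.185]))
E
```

```text
[ 0.51564451 -0.20779755  0.22498188]
-0.0425 0 [162.7 279.6] [251.38266671 190.76316388]
-0.0425 -0.011 [168.8 266.9] [252.86227916 200.28778811]
-0.0425 0.013 [154.2 297. ] [249.61203271 179.36516332]
0 0 [258.7 279.5] [247.49062808 224.6932275 ]
0 -0.011 [258.6 266.8] [249.02623564 234.23482189]
0 0.013 [258.9 296.9] [245.65246443 213.2716818 ]
0.0425 0 [354.7 279.4] [243.41812543 260.19654253]
0.0425 -0.011 [348.3 266.8] [245.01338411 269.74651655]
0.0425 0.013 [363.4 296.7] [241.5079913  248.76157488]
grip [228.54352631 249.19741795] [252.58713066 237.67485156]
trig [303.49502311 242.19698119]
```

Emit:
apply_moves:
  targets: [8.5,0,0,1.2,0,8.5,0,0,1.2,0,8.5,0,0,1.2,0,8.5,0,0,1.2,0,8.5,0,0,1.0,0,8.5,0,0,1.0,0,8.5,0,0,0,0,8.5,0,0,0,0]

```text
clock: 5.3
ee_pos: [0.5154, -0.2078, 0.1564]
ee_rot: [0.996, 0.09, 0.0, 0.0]
wrist_force: [-0.1, -0.7, -0.4]
width: 0.0849
```

```bash
python3 - <<'E'
from h import *
f=grab('wrist','w3.png');save(f,'w3');
E
```

```text
(no output)
```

View pics/w3.png

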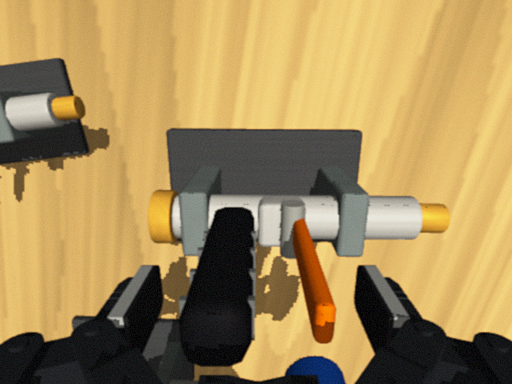

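```bash
python3 - <<'E'
from h import *
f=load('w3')
g=atz(f,219,325,.195);t=atz(f,324,318,.185);p=observe()['ee_pos']
yaw=np.radians(10.3);R=np.array([[np.cos(yaw),-np.sin(yaw)],[np.sin(yaw),np.cos(yaw)]])
print(g,t,R.T@(g-p)[:2],R.T@(t-p)[:2])
for G in ([.5002,-.211],):print(proj(f,[*G,.195]),R.T@(np.array(G)-p[:2]))
E
```

```text
[ 0.50109766 -0.20311928  0.195     ] [ 0.53801869 -0.20155924  0.185     ] [-0.01337253  0.00718361] [0.02323245 0.00211694]
[212.98587438 343.80547463] [-0.01566482 -0.00040961]
```

Emit:
apply_moves:
  targets: [6.4,0,0,0,0,6.4,0,0,0,0,5.9,-0.2,0,0,0,5.5,-0.2,0,0,0,5.1,-0.2,0,0,0,4.8,-0.1,0,0,0,4.8,0,0,0,0,4.8,0,0,0,0]
  newtons: 30

```text
clock: 6.35
ee_pos: [0.5112, -0.2087, 0.1575]
ee_rot: [0.996, 0.09, 0.003, 0.001]
wrist_force: [5.1, 2.2, 4.6]
width: 0.0485
```

Emit:
apply_moves:
  targets: [4.4,-0.1,0,0,0,4.1,-0.1,0,0,0,3.8,0,0,0,0,3.6,0,0,0,0,3.4,0,0,0,0,3.4,0,0,0,0,3.4,0,0,0,0,3.4,0,0,0,0]

```text
clock: 7.35
ee_pos: [0.5075, -0.2094, 0.158]
ee_rot: [0.996, 0.09, 0.002, 0.0]
wrist_force: [0.3, 3.0, 12.1]
width: 0.0401
```

```bash
python3 - <<'E'
from h import *
f=grab('wrist','w4.png');save(f,'w4');s=observe();print(s['wrist_force'],s['width'],s['ee_pos'])
E
```

```text
[-1.03585565  2.21575546 12.60431411] 0.040290107829582644 [ 0.50746476 -0.20937528  0.15797025]
```

View pics/w4.png

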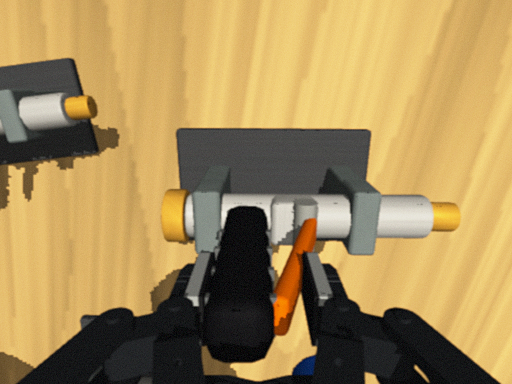

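Emit:
apply_moves:
  targets: [3.0,0,0,-0.1,0,3.0,0,0,0,0,3.0,0,0,0,0,3.0,0,0,0,0,3.0,0,0,0,0,3.0,0,0,0,0,3.0,0,0,0,0,3.0,0,0,0,0]
  newtons: 50

```text
clock: 8.4
ee_pos: [0.507, -0.2095, 0.1581]
ee_rot: [0.996, 0.09, 0.001, 0.0]
wrist_force: [-0.8, 1.4, 7.5]
width: 0.0388
```

```bash
python3 - <<'E'
from h import *
f=grab('wrist','w5.png');save(f,'w5');s=observe();print(s['wrist_force'],s['width'],s['ee_pos'])
im=cv2.imread('pics/w5.png')[180:370,170:360];cv2.imwrite('pics/w5c.png',cv2.resize(im,None,fx=3,fy=3,interpolation=cv2.INTER_CUBIC))
E
```

```text
[0.33986545 1.16802638 7.69401173] 0.038865036023579325 [ 0.50702543 -0.20943587  0.15814626]
```

View pics/w5c.png

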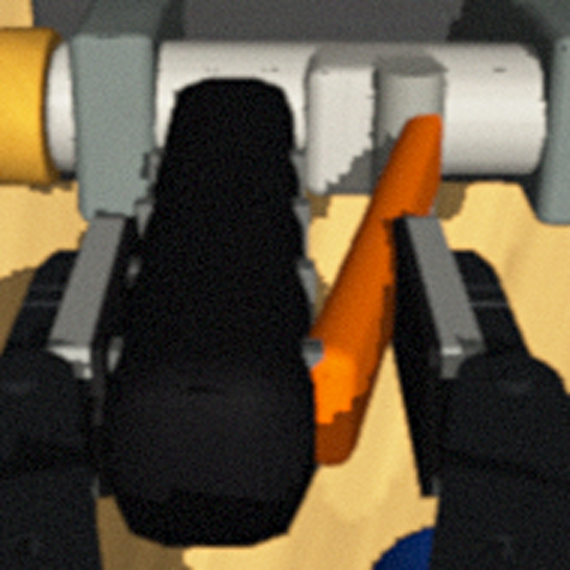

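```bash
python3 - <<'E'
from h import *
yaw=np.radians(10.2);c,s=np.cos(yaw),np.sin(yaw)
def W(G,x,y,z):return [G[0]+c*x-s*y,G[1]+s*x+c*y,z]
G=(.5002,-.211)
def pts(th,ox=4,rel=.057):
    # trigger in plane: along dir angle
    a=th-rel;u=np.array([-np.sin(a),np.cos(a)]);n=np.array([np.cos(a),np.sin(a)])
    h=np.array([.036,.095]);return [h+u*.09+n*k for k in(-.004,.004)]
for nm,ths in(('w3',[0]),('w5',[.2,.24,.28])):
    f=load(nm)
    off=[170,180]
    print(nm,'grip top corners',[((proj(f,W(G,x,y,.195))-off)*3).round() for x in(-.013,.013) for y in(-.013,.013)])
    print(' barrel ends clamp',(proj(f,W(G,0.0,0,.0875))-off)*3)
    for th in ths:print(th,[((proj(f,W(G,p[0],y,p[1]))-off)*3).round() for p in pts(th) for y in(-.009,.009)])
im=cv2.imread('pics/w3.png')[180:370,170:360];cv2.imwrite('pics/w3c.png',cv2.resize(im,None,fx=3,fy=3,interpolation=cv2.INTER_CUBIC))
E
```

```text
w3 grip top corners [array([ 21., 583.]), array([  3., 393.]), array([246., 583.]), array([245., 393.])]
 barrel ends clamp [192.22523607 124.50109234]
0 [array([442., 493.]), array([451., 369.]), array([506., 490.]), array([517., 367.])]
w5 grip top corners [array([ 98., 570.]), array([ 86., 383.]), array([320., 570.]), array([324., 383.])]
 barrel ends clamp [232.38479102 120.77437254]
0.2 [array([364., 473.]), array([369., 352.]), array([428., 479.]), array([436., 357.])]
0.24 [array([336., 469.]), array([340., 348.]), array([399., 477.]), array([406., 355.])]
0.28 [array([308., 464.]), array([311., 344.]), array([371., 474.]), array([376., 352.])]
```

View pics/w3c.png

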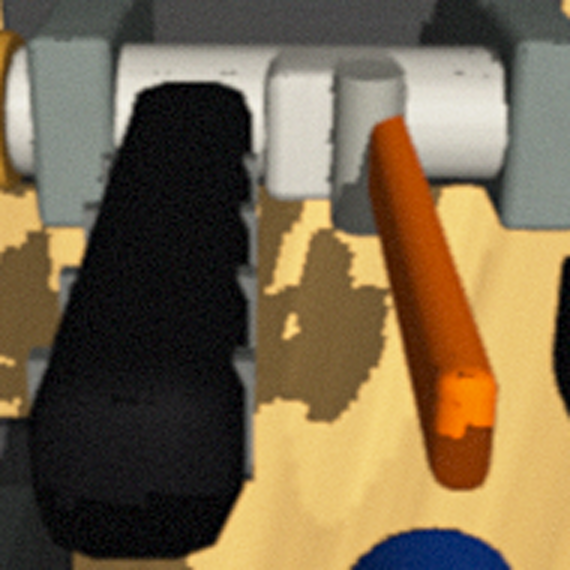

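Emit:
apply_moves:
  targets: [3.0,0,0,0,0,3.0,0,0,0,0,3.0,0,0,0,0,3.0,0,0,0,0,3.0,0,0,0,0,3.0,0,0,0,0,3.0,0,0,0,0,3.0,0,0,0,0]
  newtons: 65

```text
clock: 9.45
ee_pos: [0.5068, -0.2095, 0.1582]
ee_rot: [0.996, 0.09, 0.001, 0.0]
wrist_force: [-2.1, 0.1, 9.2]
width: 0.038
```

```bash
python3 - <<'E'
from h import *
f=grab('wrist','w6.png');save(f,'w6');print(observe()['width'])
im=cv2.imread('pics/w6.png')[180:370,170:360];cv2.imwrite('pics/w6c.png',cv2.resize(im,None,fx=3,fy=3,interpolation=cv2.INTER_CUBIC))
for n in('w3','w4','w5','w6'):
    im=cv2.imread('pics/'+n+'.png').astype(int);m=(im[...,2]>120)&(im[...,2]-im[...,0]>100)&(im[...,1]<150)
    m[:260]=0;ys,xs=np.nonzero(m)
    for y in(310,318,324): 
        q=xs[ys==y];q=q[q>230];print(n,y,q.min() if len(q) else None,q.max() if len(q) else None)
E
```

```text
0.038461790601137476
w3 310 289 355
w3 318 283 334
w3 324 310 334
w4 310 274 304
w4 318 274 422
w4 324 274 290
w5 310 275 409
w5 318 275 286
w5 324 276 290
w6 310 276 294
w6 318 276 286
w6 324 277 286
```

View pics/w6c.png

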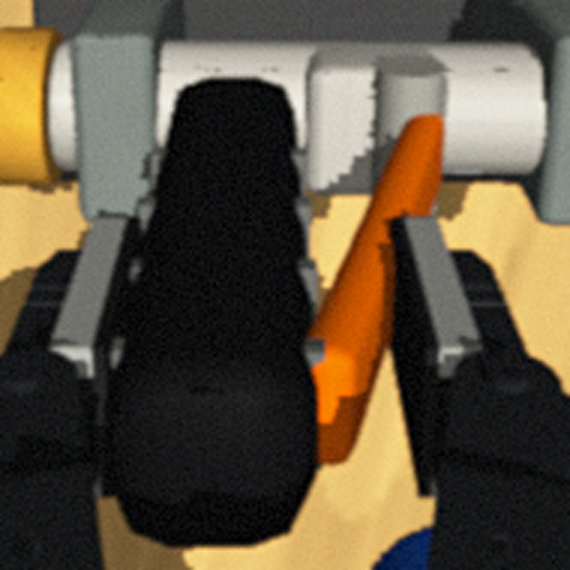

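The trigger image is the same at 50 N and 65 N, with its tip against the grip, so it is at the stop and has been held for more than a second. Releasing.

Emit:
apply_moves:
  targets: [5.5,0.2,0,0,0,7.0,0.3,0,0,0,8.5,0.4,0,0,0,8.5,0,0,0,0,8.5,0,0,-2,0,8.5,0,0,-3,0,8.5,0,0,-4,0,8.5,0,0,-4,0]
  newtons: 40

```text
clock: 10.5
ee_pos: [0.5141, -0.2078, 0.2881]
ee_rot: [0.996, 0.09, -0.001, -0.0]
wrist_force: [0.2, 0.1, -0.7]
width: 0.0849
```

```bash
python3 - <<'E'
from h import *
f=grab('wrist','w7.png');save(f,'w7')
E
```

```text
(no output)
```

View pics/w7.png

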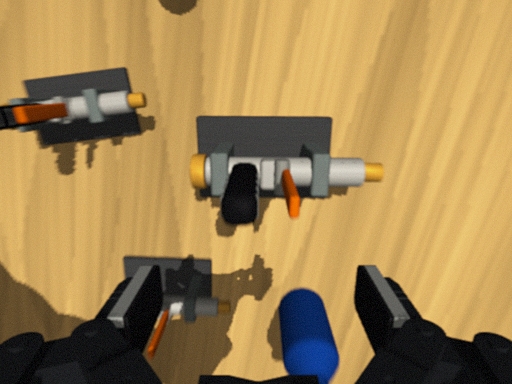

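Emit:
apply_moves:
  targets: [8.5,0.7,-5.3,0,0,8.5,0.7,-5.3,0,0,8.5,0.7,-5.3,0,0,8.5,0.7,-5.3,0,0,8.5,0.7,-5.3,0,0,8.5,0.7,-5.3,0,0,8.5,0.7,-5.3,0,0,8.5,0.7,-5.2,0,0]

```text
clock: 11.55
ee_pos: [0.4938, 0.2195, 0.287]
ee_rot: [0.996, 0.09, -0.001, 0.001]
wrist_force: [0.3, -0.1, -0.3]
width: 0.0849
```

Emit:
apply_moves:
  targets: [8.5,0,0,0,-0.174,8.5,0,0,0,-0.174,8.5,0,0,0,-0.174,8.5,0,0,0,-0.174,8.5,0,0,0,-0.174,8.5,0,0,0,-0.174,8.5,0,0,0,-0.174,8.5,0,0,0,-0.173]

```text
clock: 12.55
ee_pos: [0.4941, 0.2176, 0.2868]
ee_rot: [0.705, 0.709, -0.001, 0.0]
wrist_force: [0.6, -0.1, -2.1]
width: 0.0849
```

```bash
python3 - <<'E'
from h import *
f=grab('wrist','w8.png');save(f,'w8');s=observe();print(s['ee_pos'],s['ee_rot'],s['joint_pos'].round(2))
for y in(.2414,.1939):print(proj(f,[.4926,y,.165]))
im=cv2.imread('pics/w8.png')[160:330,150:370];cv2.imwrite('pics/w8c.png',cv2.resize(im,None,fx=3.5,fy=3.5,interpolation=cv2.INTER_CUBIC))
E
```

```text
[0.49418645 0.21747311 0.2867419 ] [ 7.03540036e-01  7.10655017e-01 -9.30163692e-04 -2.81550216e-06] [-0.28  0.53 -0.35  1.76  0.22  0.89  0.85]
[289.36196006 194.55963392]
[228.62039561 194.23820966]
```

View pics/w8.png

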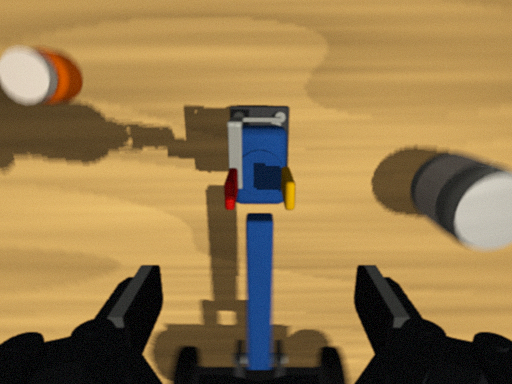

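View pics/w8c.png

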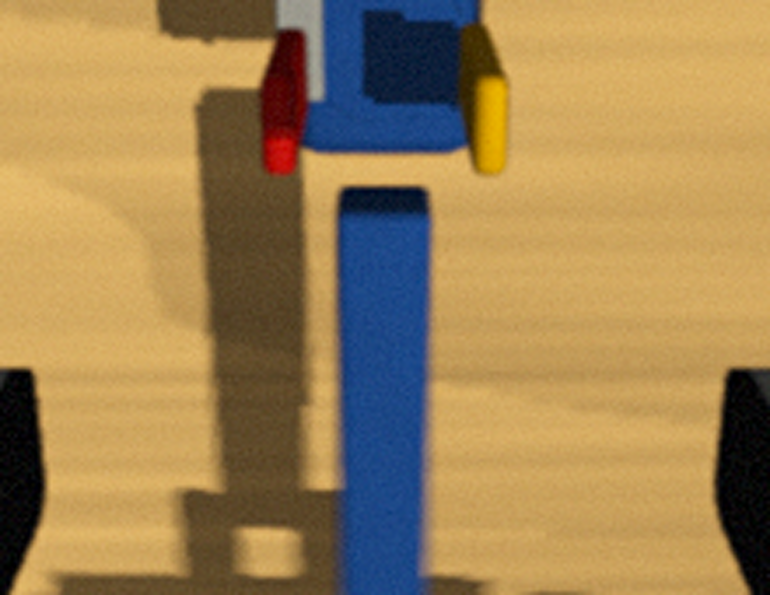

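```bash
python3 - <<'E'
from h import *
f=load('w8')
a=atz(f,150+491/3.5,160+125/3.5,.165);b=atz(f,150+282/3.5,160+125/3.5,.165);p=observe()['ee_pos'];print(a,b,a-b,(a+b)/2,(a+b)/2-p)
for v in(190,500):
  for u in((339,429) if v==190 else (342,424)):print(atz(f,150+u/3.5,160+v/3.5,.1))
E
```

```text
[0.49354528 0.24215629 0.165     ] [0.49380518 0.19540073 0.165     ] [-0.0002599   0.04675556  0.        ] [0.49367523 0.21877851 0.165     ] [-0.00051122  0.00130539 -0.1217419 ]
[0.53445427 0.20587743 0.1       ]
[0.53431016 0.23166237 0.1       ]
[0.63890426 0.20628408 0.1       ]
[0.63875598 0.232078   0.1       ]
```

Emit:
apply_moves:
  targets: [8.5,0.1,-0.05,2.5,0,8.5,0,0,2.5,0,8.5,0,0,2.5,0,8.5,0,0,2.2,0,8.5,0,0,2.0,0,8.5,0,0,1.8,0,8.5,0,0,1.0,0,8.5,0,0,0,0]

```text
clock: 13.6
ee_pos: [0.4936, 0.2191, 0.1418]
ee_rot: [0.707, 0.707, -0.001, -0.0]
wrist_force: [-0.7, 0.4, -0.2]
width: 0.085
```

```bash
python3 - <<'E'
from h import *
f=grab('wrist','w9.png');save(f,'w9');s=observe();print(s['ee_pos'],s['wrist_force'])
for y in(-.028,.028):print(proj(f,[.4933,.2184+y,.165]))
E
```

```text
[0.49404761 0.219401   0.14235071] [-1.0871564   1.7664962  -0.26675578]
[183.76078272 314.47141599]
[331.8631007  314.37938532]
```

View pics/w9.png

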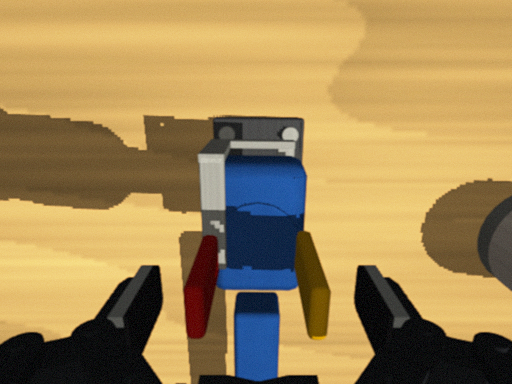

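Emit:
apply_moves:
  targets: [6.2,0,0,0.2,0,6.2,0,0,0,0,5.7,0,0,0,0,5.3,0.2,0,0,0,4.9,0.2,0,0,0,4.5,0.2,0,0,0,4.1,0.1,0,0,0,3.8,0,0,0,0]
  newtons: 55

```text
clock: 14.65
ee_pos: [0.4944, 0.226, 0.1412]
ee_rot: [0.707, 0.707, -0.0, 0.001]
wrist_force: [-0.4, -1.3, 11.3]
width: 0.04
```

Emit:
apply_moves:
  targets: [3.4,0,0,0,0,3.4,0,0,0,0,3.4,0,0,0,0,3.4,0,0,0,0,3.4,0,0,0,0,3.4,0,0,0,0,3.4,0,0,0,0,3.4,0,0,0,0]

```text
clock: 15.65
ee_pos: [0.4944, 0.2261, 0.1413]
ee_rot: [0.707, 0.707, -0.0, 0.001]
wrist_force: [-1.3, -0.3, 10.4]
width: 0.0403
```

```bash
python3 - <<'E'
from h import *
f=grab('wrist','w10.png');save(f,'w10');s=observe();print(s['ee_pos'],s['wrist_force'],s['width'])
E
```

```text
[0.49440755 0.2260688  0.14127083] [-0.48029925 -1.67679045 10.4393604 ] 0.04008423323200254
```

View pics/w10.png

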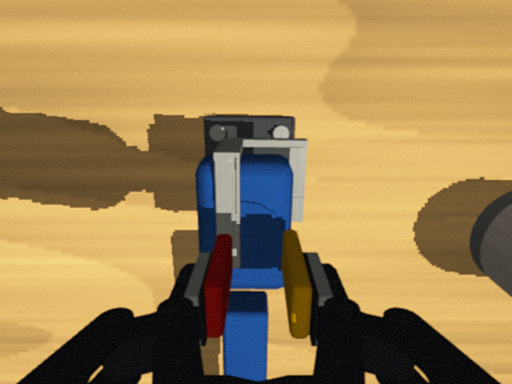

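Emit:
apply_moves:
  targets: [3.4,0,0.05,-0.2,0,3.4,0,0.05,-0.4,0,3.4,0,0.1,-0.4,0,3.4,0,0.1,-0.4,0,3.4,0,0.15,-0.5,0,3.4,0,0.15,-0.5,0,3.4,0,0.2,-0.5,0,3.4,0,0.2,-0.5,0]

```text
clock: 16.7
ee_pos: [0.5046, 0.2262, 0.1734]
ee_rot: [0.707, 0.707, -0.0, -0.0]
wrist_force: [4.7, 1.1, -10.4]
width: 0.0398
```

```bash
python3 - <<'E'
from h import *
f=grab('scene','s11.png');s=observe();print(s['ee_pos'],s['wrist_force'],s['width'])
im=cv2.imread('pics/s11.png')[150:350,250:400];cv2.imwrite('pics/s11c.png',cv2.resize(im,None,fx=3,fy=3,interpolation=cv2.INTER_CUBIC))
f=grab('wrist','w11.png')
E
```

```text
[0.50479259 0.22626234 0.17392367] [  5.6496846    0.99548144 -11.74096774] 0.03962552133799134
```

View pics/s11c.png

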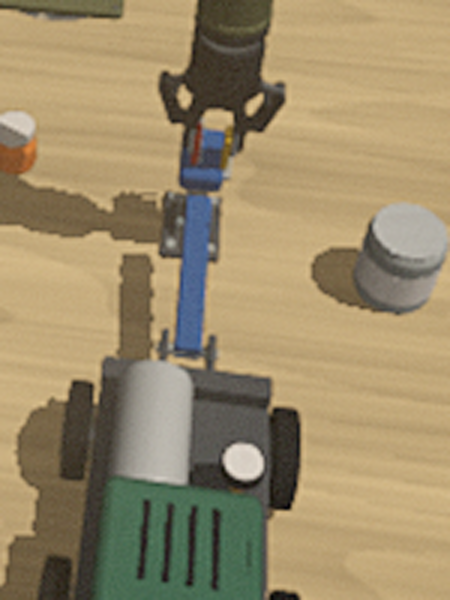

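View pics/w11.png

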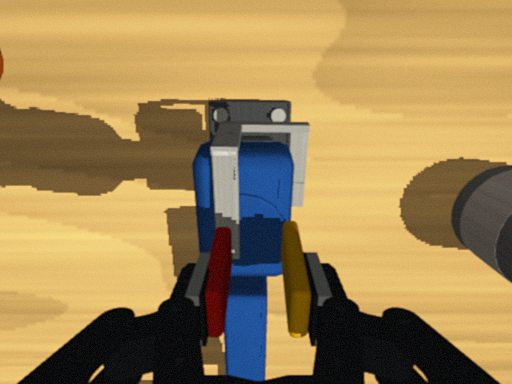

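Emit:
apply_moves:
  targets: [3.4,0,0.15,-0.4,0,3.4,0,0.15,-0.4,0,3.4,0,0.2,-0.5,0,3.4,0,0.2,-0.5,0,3.4,0,0.2,-0.5,0,3.4,0,0.2,-0.5,0,3.4,0,0.2,-0.4,0,3.4,0,0.1,-0.2,0]

```text
clock: 17.8
ee_pos: [0.5208, 0.2261, 0.2073]
ee_rot: [0.707, 0.707, 0.002, 0.001]
wrist_force: [10.7, 0.5, -16.2]
width: 0.0392
```

Emit:
apply_moves:
  targets: [3.4,0,0,0,0,3.4,0,0,0,0,3.4,0,0,0,0,3.4,0,0,0,0,3.4,0,0,0,0,3.4,0,0,0,0,3.4,0,0,0,0,3.4,0,0,0,0]

```text
clock: 18.8
ee_pos: [0.5208, 0.2261, 0.2071]
ee_rot: [0.707, 0.707, 0.002, 0.001]
wrist_force: [11.1, 0.8, -15.5]
width: 0.0391
```

```bash
python3 - <<'E'
from h import *
for n in('scene','top','wrist'):
    f=grab(n,n+'12.png');save(f,n+'12')
s=observe();print(s['ee_pos'],s['wrist_force'],s['width'],s['dq'].round(3))
a=cv2.imread('pics/scene12.png')[150:300,250:400];b=cv2.imread('pics/top12.png')[90:240,140:290]
cv2.imwrite('pics/c12.png',cv2.resize(np.hstack([a,b]),None,fx=2.6,fy=2.6,interpolation=cv2.INTER_CUBIC))
E
```

```text
[0.52075979 0.22608527 0.2070955 ] [ 10.55982816   0.57583246 -14.56845474] 0.039259213837366226 [-0.003  0.001  0.002 -0.001 -0.001 -0.001 -0.   ]
```

View pics/c12.png

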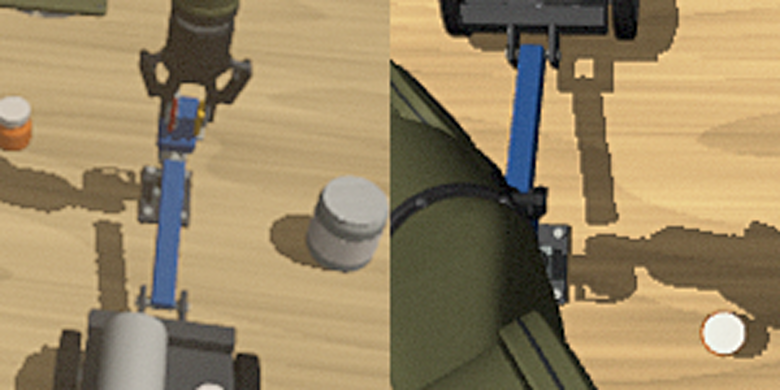

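View pics/wrist12.png

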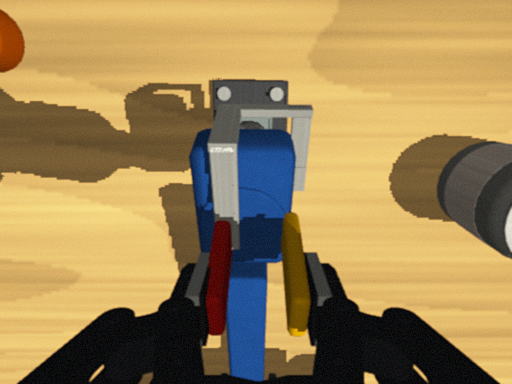

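```bash
python3 - <<'E'
from h import *
S=load('scene12');Wf=load('wrist12')
def pt(lift,x,y,z):
    th=np.arcsin(lift/.24);c,s=np.cos(th),np.sin(th);dx=x-.24;dz=z-.09
    return [.4833+.24+dx*c+dz*s,.2184+y,.09-dx*s+dz*c]
for L in(.05,.06,.071):
    print(L,'wrist fin top far/near x-ends',[proj(Wf,pt(L,x,.024,.165)).round() for x in(-.002,.022)],'coupler front-left/right top',[proj(Wf,pt(L,-.037,y,.112)).round() for y in(-.025,.025)],'rear top',[proj(Wf,pt(L,.037,y,.112)).round() for y in(-.025,.025)])
    print('   scene rear-top coupler crop',[((proj(S,pt(L,.037,y,.112))-[250,150])*2.6).round() for y in(-.025,.025)])
E
```

```text
0.05 wrist fin top far/near x-ends [array([300., 251.]), array([296., 293.])] coupler front-left/right top [array([192., 125.]), array([295., 125.])] rear top [array([204., 245.]), array([288., 245.])]
   scene rear-top coupler crop [array([156., 146.]), array([196., 150.])]
0.06 wrist fin top far/near x-ends [array([302., 275.]), array([298., 315.])] coupler front-left/right top [array([188., 136.]), array([297., 136.])] rear top [array([203., 256.]), array([289., 256.])]
   scene rear-top coupler crop [array([157., 143.]), array([196., 147.])]
0.071 wrist fin top far/near x-ends [array([305., 306.]), array([300., 343.])] coupler front-left/right top [array([183., 151.]), array([300., 151.])] rear top [array([200., 269.]), array([290., 269.])]
   scene rear-top coupler crop [array([157., 140.]), array([197., 144.])]
```

Emit:
apply_moves:
  targets: [3.4,0,0.1,-0.2,0,3.4,0,0.2,-0.3,0,3.4,0,0.2,-0.3,0,3.4,0,0.1,-0.2,0,3.4,0,0,0,0,3.4,0,0,0,0,3.4,0,0,0,0,3.4,0,0,0,0]

```text
clock: 19.95
ee_pos: [0.5265, 0.226, 0.2169]
ee_rot: [0.707, 0.707, 0.001, 0.001]
wrist_force: [10.7, 0.4, -16.9]
width: 0.0391
```

Emit:
apply_moves:
  targets: [3.4,0,0,0,0,3.4,0,0,0,0,3.4,0,0,0,0,3.4,0,0,0,0,3.4,0,0,0,0,3.4,0,0,0,0,3.4,0,0,0,0,3.4,0,0,0,0]

```text
clock: 20.95
ee_pos: [0.5266, 0.226, 0.2169]
ee_rot: [0.707, 0.707, 0.001, 0.001]
wrist_force: [10.8, 1.1, -15.5]
width: 0.0395
```

```bash
python3 - <<'E'
from h import *
for n in('scene','wrist'):
    f=grab(n,n+'13.png');save(f,n+'13')
s=observe();print(s['ee_pos'],s['wrist_force'],s['width'],s['dq'].round(3))
im=cv2.imread('pics/wrist13.png')[80:370,150:350];cv2.imwrite('pics/w13c.png',cv2.resize(im,None,fx=2,fy=2))
Wf=load('wrist13')
def pt(lift,x,y,z):
    th=np.arcsin(lift/.24);c,s_=np.cos(th),np.sin(th);dx=x-.24;dz=z-.09
    return [.4833+.24+dx*c+dz*s_,.2184+y,.09-dx*s_+dz*c]
for L in(.05,.06,.07,.08):
    print(L,[((proj(Wf,pt(L,*q))-[150,80])*2).round() for q in((-.002,.024,.165),(.022,.024,.165),(-.037,0,.112),(.037,0,.112))])
E
```

```text
[0.52656087 0.22601866 0.21689379] [ 11.14318293   0.81619921 -16.43085434] 0.03947250040047341 [-0.     0.002  0.001 -0.001 -0.001  0.     0.001]
0.05 [array([295., 296.]), array([289., 380.]), array([188.,  63.]), array([193., 299.])]
0.06 [array([299., 340.]), array([292., 421.]), array([187.,  82.]), array([192., 319.])]
0.07 [array([304., 389.]), array([295., 465.]), array([185., 106.]), array([192., 341.])]
0.08 [array([308., 446.]), array([299., 515.]), array([183., 136.]), array([191., 367.])]
```

View pics/w13c.png

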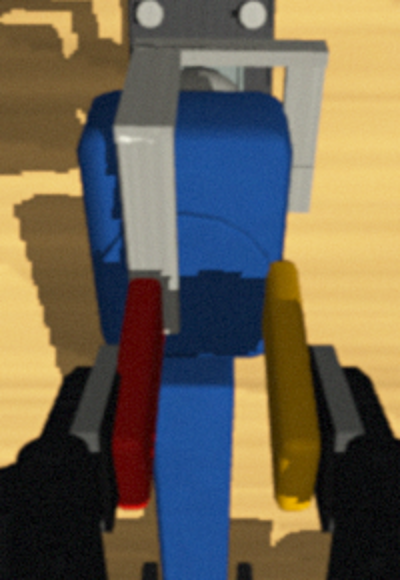

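View pics/scene13.png

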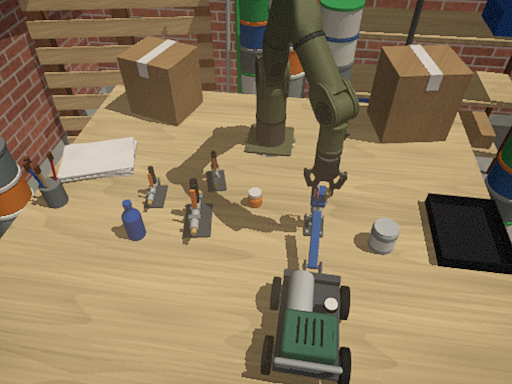

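The coupler is up by about 65–80 mm, still gripped and still. The bystanders are where they were. Handing in.

```bash
python3 -c "
from h import *
s=observe();print(s['clock'],s['ee_pos'],s['width'])
job_done()"
```

```text
21.05 [0.52656087 0.22601866 0.21689379] 0.03947250040047341
the job is handed in; nothing more can be done
```

I bled the line, pulled the latch and lifted the tongue. I handed the job in at 21 s with the tongue still held up and motionless.

- **Trigger:** I took the largest of the three guns. Raising the grip from 50 to 65 N no longer moved the trigger, so it was at its stop. It stayed there for over a second, and a later picture shows it sprung back. At 30 N the opening was about 1.5 mm wider, so the full squeeze may only count from the 50 N hold.
- **Latch:** one pinch over the red tab and yellow fin closed to about 40 mm at 55 N. You gave 42 mm for fully pulled, so the reading is slightly under. The coupler coming off the ball confirms it was unlocked.
- **Tongue:** the gripper rose about 75 mm, and in the last wrist picture the ball shows clear of the coupler. My estimates of the coupler's rise from that picture disagree, from about 65 mm at its rounded front edge to about 79 mm at the fin. All are above the 50 mm required.
- **Other checks:** the bottle, tin and jar look unmoved in the last scene picture; I checked this by eye only. At the end the wrist force read about 20 N, partly sideways.

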